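# Carry the breakfast row to the other rack in reverse order

### The arm

A 6-joint arm with a two-finger parallel gripper is mounted at the origin on a cart in front of the work surface, level with it; the furniture and walls round the work are solid. World frame = base frame: x ahead of the robot, y to its left, z up, the work surface at z = 0. Lengths are in mm, angles in rad, forces in N, time in s.
With the tool pointing down it reaches from about 350 to 875 mm from the base axis. Payload 4.2 kg.
Tool frame: the origin (TCP) lies midway between the tips of the shut fingers; the grasp point (between the pads) lies 19 mm behind it; z points along the fingers, y is the direction in which the jaws open and shut (so a half turn about z gives the same grasp; the last joint's range is limited). The gripper opens to 85 mm and grips with 20 to 120 N. Pads are 22 mm wide; open, the fingers measure 114 mm over their backs; the gripper's body (76 mm by 85 mm) begins 54 mm behind the grasp point. The pads swing forward as they close: fully open they stand 13 mm farther back than shut.
Start: joints at [1.548, 0.385, 0.008, 0, -1.194, -0.259], TCP at [173.771, 600.336, 231.312] pointing down, gripper open.
Joint ranges: [-3.14, 3.14], [-1.21, 2.06], [-1.07, 1.41], [-3.16, 2.05], [-2.99, -0.16], [-3.1, 3.1]. Speed limits (rad/s): [2.79, 2.79, 3.14, 3.14, 3.14, 3.14].

### API

Orientations are given as a unit quaternion [x, y, z, w].
In Python, from bench import arm, eyes, nets gives the robot as it stands.
- The arm moves only by the tool jog_arm, never from a script. Its argument "rows" is a list of rows, each a list of 3 entries, a list of its own where there are three numbers: the shift along the tool's x, y, z in cm, then the turn, a rotation vector about the tool's x, y, z in degrees, then the finger opening in cm, from 0 to 8.54. In form: [[[x, y, z], [ax, ay, az], jaw], ...]. A call has 1 to 10 rows; each row shifts and turns the commanded pose from where the row before left it, along the tool's axes as they then stand; what a row does not reach is not made up. A row lasts 1/8 s, in which the tool goes at most 62.5 mm and 10.7 degrees, less where a joint would pass 70% of its speed; a pose out of reach is approached as far as the arm can. A call with a gripper value outside its range is refused whole. The fingers move at their own pace and stop on an object; the grip force is fixed at half the most. Time passes only in rows, so rows that do not move let the fingers close. It gives the time, the measured TCP pose, the force and the opening at its end, in the units of the state.
- arm.read_state(): the state, without advancing time (a new reading comes with each control period).
- eyes.get_image(name): name is "side" or "top" or "wrist"; returns the picture (420x560x3 uint8, red, green, blue); there is no depth.
- eyes.camera_model(name): a dict with "K" (3x3 intrinsics, pixels), "k1" (the pictures are not rectified: a ray, as slopes to the right and down, at radius r is drawn at 1 + k1 r^2 times it, then the intrinsics apply), "rvec" (rotation vector, rad) and "tvec" (3), from world to camera coordinates, as OpenCV has them. Camera axes: x right, y down, z forward; pixel columns grow to the right and rows downward; lengths in mm; the calibration is good to about 2 mm. A picture is of the moment at which its call begins: read the wrist's pose just before it. camera_model takes no time and is no camera call; for the wrist camera it gives the pose at the moment of the call.
- arm.job_done(): hands the job in, once; it reports no verdict.
Trained networks look in the newest picture that a camera, given by its name, has taken for a name from the list of things; names that differ only in an ending like _2 or _b are one class to them, and where a whole thing is asked for, a point or a joint stands for the part that bears it (a point fixed in the world has none). Each returns a list of dicts, best first, with "conf" (0 to 1); they miss things now and then, are a little off and sometimes report something else, mostly with a low value. They report only what shows in the picture. A call takes as long as a camera call. They do not tell look-alikes from the thing itself.
- nets.boxes_of(camera, name): "position" ([column, row] as shares, 0 to 1, of the picture: columns of its width, rows of its height, amid what is visible of it).
The state is a dict: "clock": time; "joints": joint angles; "joint_vel": joint speeds; "joint_efforts": joint torques, N m; "position": TCP position; "ee_rot": TCP orientation; "contact_force": force on the tool from outside, world axes, zero at the start; "wrist_torque": the same for the moment, N m; "gripper_width": finger opening in mm.
Only numpy, scipy, OpenCV 4.12 (cv2) and the standard library are available. Lean on these libraries where they do the work, as an engineer would, in place of code of your own. Each camera call takes 0.05 s, during which the arm holds its last target.

### The job

Move the four small things that stand in a row on the cork mats of the dark wooden rack (salt shaker, egg cup, small corked bottle and candle stub) over to the empty pale rack with the four round hollows, in reverse order: the one now at the left end of the dark rack goes into the hollow at the right end of the pale rack, the next one into the next hollow, and so on. Stand each one upright in the middle of its own hollow, and do not knock any of them over on the way.

Things in the scene. Friction and masses are not known exactly. Their poses are not given: they have to be found in the camera images.
- salt_shaker: glass salt shaker with a grey metal cap: 42 mm across, 74 mm high, straight-sided glass below, 0.09 kg. Origin: centre of the underside, z axis up along its axis, about which it may be turned any way. Loose; at the start it stands upright on one of the cork mats.
- egg_cup: cream egg cup: 49 mm across the bowl at the top, 60 mm high, narrow stem, 0.06 kg; grasp it round the bowl, 35 to 50 mm above its underside. Origin: centre of the underside, z axis up along its axis, about which it may be turned any way. Loose; at the start it stands upright on one of the cork mats.
- small_bottle: small blue-grey glass bottle closed by a cork: 48 mm across, 66 mm high; the round glass body can be grasped about 25 mm above its underside, the cork (22 mm across) is its top 12 mm; 0.09 kg. Origin: centre of the underside, z axis up along its axis, about which it may be turned any way. Loose; at the start it stands upright on one of the cork mats.
- candle_stub: stub of a white candle: 22 mm across, 44 mm of wax and 7 mm of thin wick above, 0.02 kg. Origin: centre of the underside, z axis up along its axis, about which it may be turned any way. Loose; at the start it stands upright on one of the cork mats.
- from_rack: dark wooden rack that holds the row: 312 mm long (y, pointing left), 86 mm across (x). Board 8 mm thick, rails 13 mm high along the long edges; four cork mats at y = -111, -37, 37 and 111 mm. End cheeks 26 mm high. Fixed, row left to right, yaw within 0.22 rad. Origin: centre of underside. Behind the right-hand rack a fixed green box (0.16 m high, jar on it to 0.27 m) fills x > 0.61, y < -0.08.
- to_rack: pale wooden rack, empty at the start: 312 mm long (y, pointing left), 86 mm across (x). Board 12 mm thick with four round hollows, 66 mm wide, 3 mm deep (floor 9 mm above the worktop), centred at x = 0 and y = -111, -37, 37 and 111 mm. End cheeks 26 mm high. Fixed, row left to right, yaw within 0.22 rad. Origin: centre of underside.
- mat_salt: round cork mat, 58 mm across, 5 mm thick, fixed in the dark rack, on which the salt shaker stands at the start; the four mats are alike and mark where each thing started. Origin: centre of its underside, 8 mm above the worktop; top 13 mm above the worktop.
- mat_cup: round cork mat, 58 mm across, 5 mm thick, fixed in the dark rack, on which the egg cup stands at the start; the four mats are alike and mark where each thing started. Origin: centre of its underside, 8 mm above the worktop; top 13 mm above the worktop.
- mat_bottle: round cork mat, 58 mm across, 5 mm thick, fixed in the dark rack, on which the small corked bottle stands at the start; the four mats are alike and mark where each thing started. Origin: centre of its underside, 8 mm above the worktop; top 13 mm above the worktop.
- mat_candle: round cork mat, 58 mm across, 5 mm thick, fixed in the dark rack, on which the candle stub stands at the start; the four mats are alike and mark where each thing started. Origin: centre of its underside, 8 mm above the worktop; top 13 mm above the worktop.
Mind the look-alikes: they are no part of the job. What is shaped like the egg_cup but red is not meant.

How it is judged:
By the outcome, as a careful person would: the job done as asked, in the order asked, and still so for the second after the job is handed in, with the robot touching nothing.
It also fails if it takes over 109 s, if anything falls off the work surface, if the arm or the gripper's body presses on something with over 40 N, if the wrist force passes 120 N, or if a joint passes its speed limit or range.

## Working session

There is one attempt and no reset: what is moved stays moved. The work goes in short steps, Python scripts to look and compute and a tool call to move; the robot and the scene stay as the last step left them, time stands still between calls to the robot, and variables do not carry over. Pictures are saved under pics/ and viewed, and the job is handed in when it is done.

Besides the shell and the picture viewer there is one more tool, called after "Emit:" by a JSON object that holds its "method" and its "body". jog_arm: Moves the arm, as the interface text tells. Its arguments: {"type":"object","properties":{"rows":{"type":"array","items":{"type":"array"}}},"required":["rows"]}

```bash
ls; mkdir -p pics; python3 - <<'E'
from bench import arm,eyes,nets
import cv2
s=arm.read_state()
for k in s: print(k,s[k])
for n in ("top","side","wrist"):
    cv2.imwrite(f"pics/{n}0.png",cv2.cvtColor(eyes.get_image(n),cv2.COLOR_RGB2BGR)); m=eyes.camera_model(n); print(n,m)
E
```

```text
pics
clock 0.0
joints [ 1.54759700e+00  3.85536582e-01  6.63097348e-03 -5.05383009e-04
 -1.19400541e+00 -2.58605733e-01]
joint_vel [ 0.00079366  0.00085084 -0.00129051 -0.00123538  0.00117099  0.00075523]
joint_efforts [-1.40617749e-04 -3.92293918e+01  1.88403010e+01  4.18629706e+00
 -4.69669205e-03 -7.05903773e-06]
position [173.62028696 599.79046567 230.2347124 ]
ee_rot [ 9.90075974e-01 -1.40528973e-01 -1.09075752e-04  1.07761223e-03]
contact_force [ 0.87171852 -0.09864044  0.38678461]
wrist_torque [ 0.02964911  0.02012911 -0.0054436 ]
gripper_width 85.25732455266495
top {'K': array([[420.59037853,   0.        , 278.09914009],
       [  0.        , 420.59037853, 201.7711902 ],
       [  0.        ,   0.        ,   1.        ]]), 'k1': -0.016331376980882648, 'rvec': array([ 2.15461354, -2.17770272,  0.11853429]), 'tvec': array([-7.61417519e-02,  5.56168956e+02,  1.13669086e+03])}
side {'K': array([[443.03716445,   0.        , 279.76140314],
       [  0.        , 443.03716445, 206.59412261],
       [  0.        ,   0.        ,   1.        ]]), 'k1': 0.032120219001629924, 'rvec': array([ 2.23141228, -0.70383183,  0.30694791]), 'tvec': array([-455.12257892,  246.64655722,  830.1203226 ])}
wrist {'K': array([[372.00641573,   0.        , 281.98011436],
       [  0.        , 372.00641573, 216.52317682],
       [  0.        ,   0.        ,   1.        ]]), 'k1': -0.05695788700061987, 'rvec': array([-1.77017959,  2.35402698,  0.34463954]), 'tvec': array([623.52030264, -38.25493817, 377.85980538])}
```

View pics/top0.png

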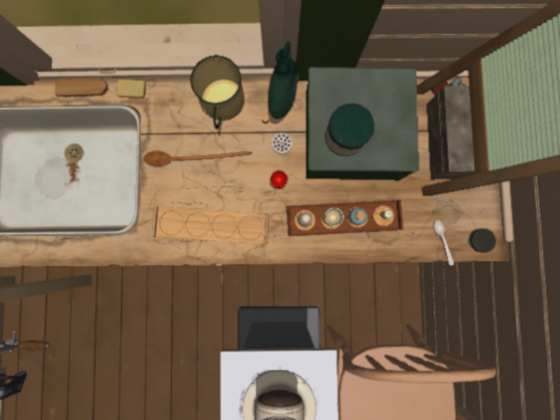

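View pics/side0.png

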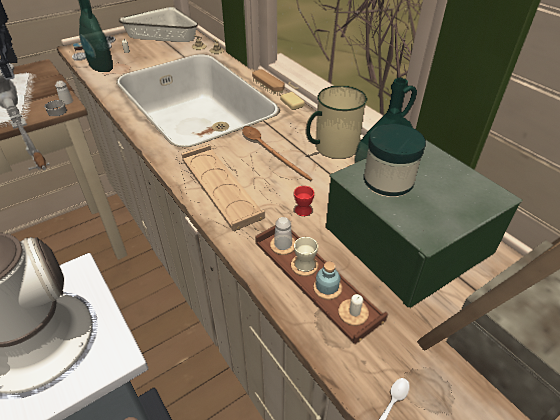

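View pics/wrist0.png

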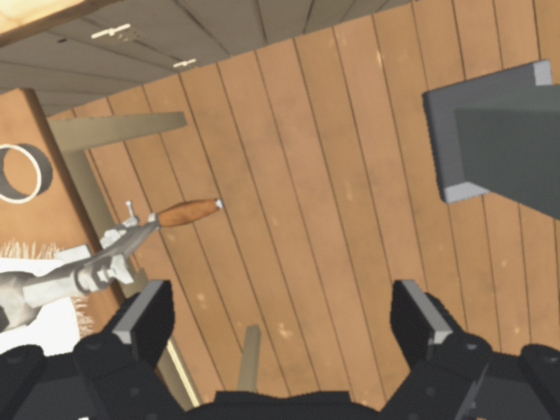

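The top view shows the dark rack at about (288–402, 203–235) with salt, cup, bottle and candle from left to right. The pale rack is at (155–267, 208–242), and the red look-alike is at (279,180).

```bash
cat > h.py <<'E'
from bench import arm,eyes,nets
import cv2,numpy as np
from scipy.spatial.transform import Rotation as R
def ray(m,uv):
    K=m["K"];d=np.array([(uv[0]-K[0,2])/K[0,0],(uv[1]-K[1,2])/K[1,1]]);s=d.copy()
    for _ in range(10): s=d/(1+m["k1"]*(s@s))
    Rm=R.from_rotvec(m["rvec"]).as_matrix()
    c=-Rm.T@m["tvec"]; v=Rm.T@np.array([s[0],s[1],1]); return c,v
def onz(m,uv,z):
    c,v=ray(m,uv); return c+v*(z-c[2])/v[2]
def proj(m,P):
    Rm=R.from_rotvec(m["rvec"]).as_matrix(); p=Rm@np.array(P,float)+m["tvec"]; s=p[:2]/p[2]; s=s*(1+m["k1"]*(s@s))
    return m["K"][:2,:2]@s+m["K"][:2,2]
def save(im,n): cv2.imwrite(f"pics/{n}.png",cv2.cvtColor(im,cv2.COLOR_RGB2BGR))
E
python3 - <<'E'
from h import *
for cam in("top","side"):
    m=eyes.camera_model(cam); im=eyes.get_image(cam); c,v=ray(m,(280,210)); print(cam,"centre",c)
    print("tcp px",proj(m,[173,600,230]))
    for n in "salt_shaker egg_cup small_bottle candle_stub from_rack to_rack mat_salt".split():
        z={"salt_shaker":50,"egg_cup":43,"small_bottle":46,"candle_stub":38,"from_rack":13,"to_rack":12,"mat_salt":13}[n]
        for d in nets.boxes_of(cam,n)[:4]:
            uv=np.array(d["position"])*[560,420]; print(n,round(d["conf"],2),uv.round(1),onz(m,uv,z).round(0))
im=cv2.imread("pics/top0.png")
cv2.imwrite("pics/topz.png",cv2.resize(im[160:260,145:411],None,fx=3,fy=3,interpolation=cv2.INTER_CUBIC))
im=cv2.imread("pics/side0.png")
cv2.imwrite("pics/sidez.png",cv2.resize(im[135:350,170:400],None,fx=2.7,fy=2.7,interpolation=cv2.INTER_CUBIC))
print(arm.read_state()["clock"])
E
```

```text
top centre [ 430.00912356   -4.14216013 1190.15335685]
tcp px [  7.28497826 366.32940148]
salt_shaker 0.65 [307.1 219.5] [505. -84.  50.]
egg_cup 0.76 [278.2 178.2] [620.  -7.  43.]
egg_cup 0.56 [331.3 214.7] [ 518. -151.   43.]
small_bottle 0.81 [357.9 217.6] [ 509. -223.   46.]
from_rack 0.62 [349.6 218.9] [ 508. -206.   13.]
to_rack 0.79 [211.4 224.1] [497. 182.  12.]
mat_salt 0.73 [313.1 220.2] [ 505. -104.   13.]
side centre [ 120.07272373 -621.5880092   745.84296192]
tcp px [12.63779498 75.02177242]
salt_shaker 0.84 [279.4 233.1] [501. -77.  50.]
salt_shaker 0.66 [345.9 312.3] [ 486. -311.   50.]
egg_cup 0.78 [300.3 201.3] [604. -15.  43.]
egg_cup 0.6 [307.4 252.7] [ 520. -152.   43.]
small_bottle 0.57 [325.7 278.3] [ 507. -227.   46.]
candle_stub 0.76 [353.4 305.3] [ 514. -302.   38.]
from_rack 0.66 [329.8 295.1] [ 506. -246.   13.]
to_rack 0.84 [221.1 187.8] [491. 168.  12.]
mat_salt 0.69 [278.6 253.8] [484. -98.  13.]
0.95
```

View pics/topz.png

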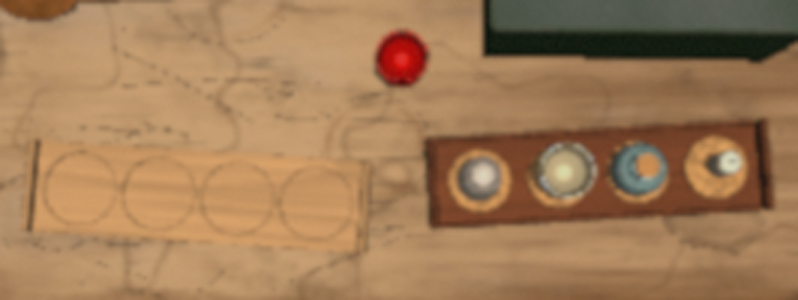

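View pics/sidez.png

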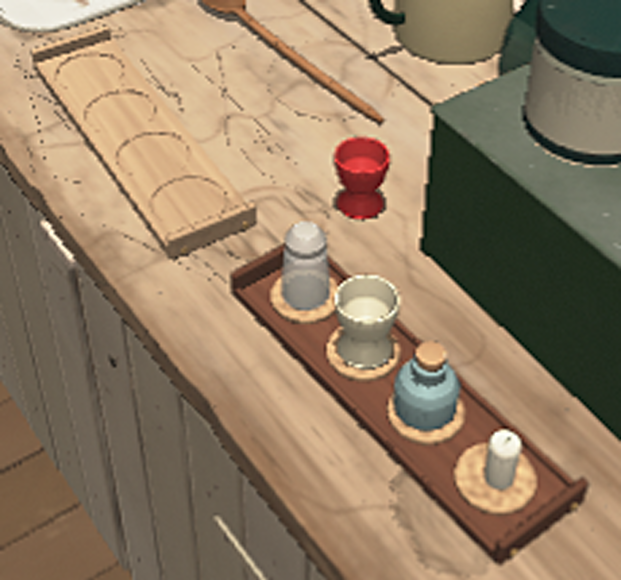

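```bash
cat >> h.py <<'E'
def tool(s=None):
    s=s or arm.read_state(); return np.array(s["position"]),R.from_quat(s["ee_rot"])
QT=R.from_matrix(np.array([[0,-1,0],[-1,0,0],[0,0,-1.]]))  # tool x=-Y, y=-X, z=-Z
def rows(P1,Q1,jaw,n=None,P0=None,Q0=None,step=60,ang=10):
    """plan straight rows from measured pose to P1,Q1"""
    if P0 is None: P0,Q0=tool()
    rv=(Q0.inv()*Q1).as_rotvec(degrees=True); d=np.array(P1)-P0
    n=n or max(1,int(np.ceil(max(np.linalg.norm(d)/step,np.linalg.norm(rv)/ang))))
    q=Q0; out=[]
    for i in range(n):
        t=q.inv().apply(d/n)/10; out.append([list(map(float,t.round(2))),list(map(float,(rv/n).round(1))),jaw]); q=q*R.from_rotvec(rv/n,degrees=True)
    return out
def fit(ps):
    ps=np.array(ps)[:,:2]; y=np.array([111,37,-37,-111.]); c=ps.mean(0)
    a=((ps-c)*y[:,None]).sum(0); yaw=np.arctan2(-a[0],a[1]); u=np.array([-np.sin(yaw),np.cos(yaw)])
    mod=c+y[:,None]*u; return c,yaw,mod,ps-mod
E
python3 - <<'E'
from h import *
m=eyes.camera_model("top")
z=lambda x,y:((x+.5)/3-.5+145,(y+.5)/3-.5+160)
for nm,pts,h in (("to",[(80,188),(159,192),(238,198),(317,203)],12),("from",[(480,180),(563,174),(638,171),(716,167)],13)):
    c,yaw,mod,r=fit([onz(m,z(*p),h) for p in pts]); print(nm,c.round(1),round(yaw,3),mod.round(1).tolist(),r.round(1).tolist())
w=eyes.camera_model("wrist"); c,v=ray(w,(282,216)); P,Q=tool(); print("cam in tool",Q.inv().apply(c-P),Q.inv().apply(v))
V=[480,-150,300]
for r in rows(V,QT,8.5): print(r)
E
```

```text
to [495.3 183.2] -0.075 [[503.6, 293.9], [498.1, 220.1], [492.6, 146.3], [487.1, 72.5]] [[-0.4, 0.2], [0.7, -0.0], [-0.2, -0.1], [-0.1, -0.1]]
from [ 512.1 -191.7] 0.043 [[507.4, -80.8], [510.5, -154.7], [513.7, -228.6], [516.9, -302.6]] [[-0.6, 0.8], [1.0, -2.9], [-0.1, 0.7], [-0.3, 1.4]]
cam in tool [  71.62342489    0.69309282 -141.48349707] [-2.86514186e-01  1.17371721e-04  9.58077026e-01]
[[3.59, 4.54, -0.49], [-0.0, -0.0, 5.3], 8.5]
[[3.99, 4.19, -0.49], [-0.0, -0.0, 5.3], 8.5]
[[4.36, 3.81, -0.49], [-0.0, -0.0, 5.3], 8.5]
[[4.69, 3.39, -0.49], [-0.0, -0.0, 5.3], 8.5]
[[4.99, 2.94, -0.49], [-0.0, -0.0, 5.3], 8.5]
[[5.23, 2.47, -0.49], [-0.0, -0.0, 5.3], 8.5]
[[5.44, 1.98, -0.49], [-0.0, -0.0, 5.3], 8.5]
[[5.6, 1.47, -0.49], [-0.0, -0.0, 5.3], 8.5]
[[5.71, 0.95, -0.49], [-0.0, -0.0, 5.3], 8.5]
[[5.77, 0.42, -0.49], [-0.0, -0.0, 5.3], 8.5]
[[5.79, -0.11, -0.49], [-0.0, -0.0, 5.3], 8.5]
[[5.75, -0.64, -0.49], [-0.0, -0.0, 5.3], 8.5]
[[5.67, -1.17, -0.49], [-0.0, -0.0, 5.3], 8.5]
[[5.54, -1.69, -0.49], [-0.0, -0.0, 5.3], 8.5]
```

```bash
python3 - <<'E'
from h import *
for r in rows([490,255,290],QT,8.5,n=9): print(r)
E
```

```text
[[4.44, 2.71, -0.65], [-0.0, -0.0, 8.2], 8.5]
[[4.78, 2.05, -0.65], [-0.0, -0.0, 8.2], 8.5]
[[5.03, 1.34, -0.65], [-0.0, -0.0, 8.2], 8.5]
[[5.17, 0.61, -0.65], [-0.0, -0.0, 8.2], 8.5]
[[5.2, -0.13, -0.65], [-0.0, -0.0, 8.2], 8.5]
[[5.13, -0.87, -0.65], [-0.0, -0.0, 8.2], 8.5]
[[4.95, -1.6, -0.65], [-0.0, -0.0, 8.2], 8.5]
[[4.67, -2.29, -0.65], [-0.0, -0.0, 8.2], 8.5]
[[4.3, -2.93, -0.65], [-0.0, -0.0, 8.2], 8.5]
```

Emit:
{"method": "jog_arm", "body": {"rows": [[[4.44,2.71,-0.65],[0,0,8.2],8.5],[[4.78,2.05,-0.65],[0,0,8.2],8.5],[[5.03,1.34,-0.65],[0,0,8.2],8.5],[[5.17,0.61,-0.65],[0,0,8.2],8.5],[[5.2,-0.13,-0.65],[0,0,8.2],8.5],[[5.13,-0.87,-0.65],[0,0,8.2],8.5],[[4.95,-1.6,-0.65],[0,0,8.2],8.5],[[4.67,-2.29,-0.65],[0,0,8.2],8.5],[[4.3,-2.93,-0.65],[0,0,8.2],8.5],[[0,0,0],[0,0,0],8.5]]}}

```text
clock: 2.2
position: [492.1, 252.8, 290.2]
ee_rot: [-0.706, 0.709, -0.0, 0.0]
contact_force: [-0.8, -0.1, -0.7]
gripper_width: 84.8
```

```bash
python3 - <<'E'
from h import *
w=eyes.camera_model("wrist"); im=eyes.get_image("wrist"); save(im,"w1")
s=arm.read_state();P,Q=tool(s); print(s["clock"],P.round(1),(Q.inv()*QT).as_rotvec(degrees=True).round(2),s["joints"])
for p in [[503.6, 293.9], [498.1, 220.1], [492.6, 146.3], [487.1, 72.5]]: print(proj(w,p+[12]).round(1))
for r in rows([490,-130,290],QT,8.5): print(r)
E
```

```text
2.25 [491.1 253.9 289.9] [-0.01  0.02 -0.11] [ 7.70386854e-01  2.24724947e-01 -7.29314371e-02 -1.11375939e-04
 -1.27285157e+00 -7.72209660e-01]
[270.9 206.9]
[275.1 143. ]
[279.6  73.1]
[284.7  -2.6]
[[5.48, 0.0, -0.0], [-0.0, 0.0, -0.0], 8.5]
[[5.48, 0.01, -0.0], [-0.0, 0.0, -0.0], 8.5]
[[5.48, 0.01, -0.0], [-0.0, 0.0, -0.0], 8.5]
[[5.48, 0.01, -0.0], [-0.0, 0.0, -0.0], 8.5]
[[5.48, 0.01, -0.0], [-0.0, 0.0, -0.0], 8.5]
[[5.48, 0.01, -0.0], [-0.0, 0.0, -0.0], 8.5]
[[5.48, 0.01, -0.0], [-0.0, 0.0, -0.0], 8.5]
```

View pics/w1.png

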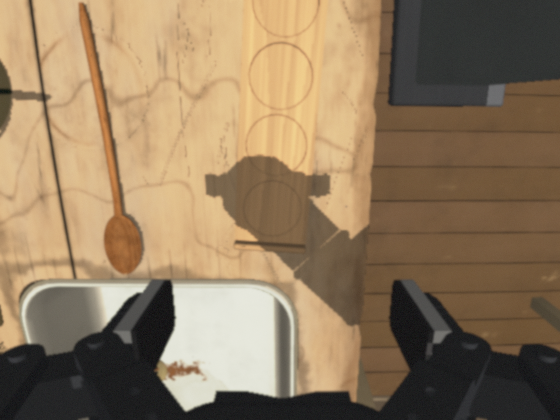

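The hollows show at (272,209), (277,144), (282,76) and (287,0), within about 2 px of what the top view predicts. Next I'll look over the dark rack.

Emit:
{"method": "jog_arm", "body": {"rows": [[[5.48,0,0],[0,0,0],8.5],[[5.48,0,0],[0,0,0],8.5],[[5.48,0,0],[0,0,0],8.5],[[5.48,0,0],[0,0,0],8.5],[[5.48,0,0],[0,0,0],8.5],[[5.48,0,0],[0,0,0],8.5],[[5.48,0,0],[0,0,0],8.5],[[0,0,0],[0,0,0],8.5],[[0,0,0],[0,0,0],8.5]]}}

```text
clock: 3.38
position: [490.5, -127.7, 289.7]
ee_rot: [0.708, -0.706, -0.0, -0.0]
contact_force: [-0.0, 0.8, -0.2]
gripper_width: 85.0
```

```bash
python3 - <<'E'
from h import *
w=eyes.camera_model("wrist"); im=eyes.get_image("wrist"); save(im,"w2"); 
big=cv2.resize(im[0:270,190:390],None,fx=2.2,fy=2.2,interpolation=cv2.INTER_CUBIC); save(big,"w2z")
s=arm.read_state();P,Q=tool(s); print(s["clock"],P.round(1),(Q.inv()*QT).as_rotvec(degrees=True).round(2))
F=[[507.4, -80.8], [510.5, -154.7], [513.7, -228.6], [516.9, -302.6]]
for p in F: print(proj(w,p+[13]).round(1))
for n,z in (("salt_shaker",50),("egg_cup",43),("small_bottle",40),("candle_stub",38),("mat_cup",13)):
    for d in nets.boxes_of("wrist",n)[:4]:
        uv=np.array(d["position"])*[560,420]; print(n,round(d["conf"],2),uv.round(1),onz(w,uv,z).round(1))
import json; json.dump({k:np.array(v).tolist() for k,v in w.items()},open("w2.json","w"))
E
```

```text
3.425 [ 490.6 -127.3  289.8] [0.   0.01 0.16]
[265.7 212. ]
[262.3 148.3]
[258.6  78.5]
[254.6   2.7]
salt_shaker 0.95 [269.5 219. ] [501.8 -83.7  50. ]
egg_cup 0.96 [258.  154.1] [ 513.5 -152.1   43. ]
egg_cup 0.85 [179.6 271.4] [605.7 -18.4  43. ]
small_bottle 0.57 [259.4  80.3] [ 511.3 -225.1   40. ]
candle_stub 0.59 [252.6   7.8] [ 517.2 -292.    38. ]
mat_cup 0.94 [269.8 129.9] [ 502.  -174.8   13. ]
```

View pics/w2z.png

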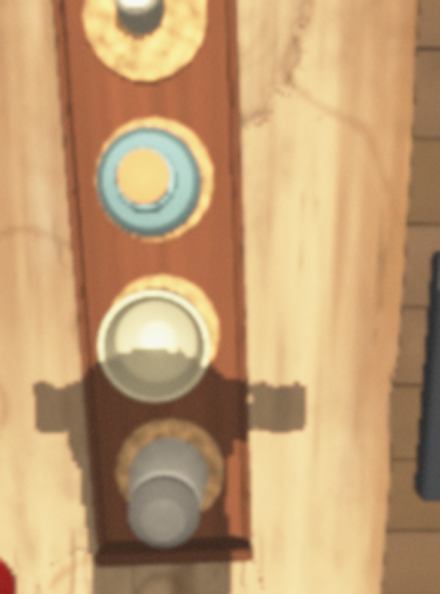

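```bash
python3 - <<'E'
from h import *
import json
w={k:np.array(v) for k,v in json.load(open("w2.json")).items()}; w["k1"]=float(w["k1"])
z=lambda x,y:(190+(x+.5)/2.2-.5,(y+.5)/2.2-.5)
for n,p,h in (("salt cap",(163,510),80),("egg rim",(155,346),73),("cork",(145,176),79),("bottle body",(149,181),38),("mat salt",(170,470),13),("mat bottle",(156,180),13),("candle mat",(146,14),13),("candle wick top",(139,-2),60)):
    print(n,onz(w,z(*p),h).round(1))
m=eyes.camera_model("top")
t=lambda x,y:((x+.5)/3-.5+145,(y+.5)/3-.5+160)
for n,p,h in (("salt cap",(484,175),83),("egg rim",(565,171),73),("cork",(649,165),79),("bottle body",(639,171),38),("candle top",(732,162),57)):
    print("top",n,onz(m,t(*p),h).round(1))
sd=eyes.camera_model("side")
q=lambda x,y:((x+.5)/2.7-.5+170,(y+.5)/2.7-.5+135)
for n,p,h in (("salt cap",(305,232),82),("egg rim",(367,298),73),("cork",(433,351),79),("candle top",(507,437),57)):
    print("side",n,onz(sd,q(*p),h).round(1))
E
```

```text
salt cap [506.6 -79.8  80. ]
egg rim [ 509.6 -153.1   73. ]
cork [ 512.4 -223.2   79. ]
bottle body [ 513.4 -223.6   38. ]
mat salt [505.9 -79.2  13. ]
mat bottle [ 511.5 -225.5   13. ]
candle mat [ 515.4 -299.4   13. ]
candle wick top [ 515.2 -294.4   60. ]
top salt cap [506.6 -79.   83. ]
top egg rim [ 510.  -151.7   73. ]
top cork [ 514.1 -225.3   79. ]
top bottle body [ 511.8 -224.1   38. ]
top candle top [ 517.7 -304.7   57. ]
side salt cap [509.9 -76.   82. ]
side egg rim [ 512.7 -153.3   73. ]
side cork [ 516.9 -225.1   79. ]
side candle top [ 522.7 -300.4   57. ]
```

Emit:
{"method": "jog_arm", "body": {"rows": [[[-1.6,-0.53,4.5],[0,0,0],8.5],[[-1.6,-0.53,4.5],[0,0,0],8.5],[[-1.58,-0.53,4.5],[0,0,0],8.5],[[0,0,3.0],[0,0,0],8.5],[[0,0,0],[0,0,0],8.5],[[0,0,0],[0,0,0],8.5]]}}

```text
clock: 4.42
position: [507.5, -80.4, 126.2]
ee_rot: [0.708, -0.706, 0.001, -0.001]
contact_force: [0.1, -0.2, 0.2]
gripper_width: 84.8
```

```bash
cat >> h.py <<'E'
def to(P1):
    s=arm.read_state();P,Q=tool(s); print(s["clock"],P.round(1),"tot cm",(Q.inv().apply(np.array(P1)-P)/10).round(2),"rot",(Q.inv()*QT).as_rotvec(degrees=True).round(2),"w",round(s["gripper_width"],1),"f",np.round(s["contact_force"],1))
E
python3 - <<'E'
from h import *
to([506.5,-79.5,20])
E
```

```text
4.425 [507.5 -80.4 126.2] tot cm [-0.1   0.13 10.62] rot [-0.14 -0.01  0.1 ] w 84.8 f [ 0.1 -0.2  0.2]
```

Emit:
{"method": "jog_arm", "body": {"rows": [[[-0.1,0.1,4.0],[0,0,0],8.5],[[0,0,4.0],[0,0,0],8.5],[[0,0,2.6],[0,0,0],8.5],[[0,0,0],[0,0,0],8.5],[[0,0,0],[0,0,0],3.5],[[0,0,0],[0,0,0],3.5],[[0,0,0],[0,0,0],3.5],[[0,0,0],[0,0,0],3.5],[[0,0,0],[0,0,0],3.5]]}}

```text
clock: 5.55
position: [506.9, -79.5, 20.9]
ee_rot: [0.708, -0.706, 0.001, -0.001]
contact_force: [-1.3, 1.3, 6.7]
gripper_width: 36.5
```

```bash
python3 - <<'E'
from h import *
to([506.5,-79.5,20])
im=eyes.get_image("side"); save(cv2.resize(im[120:330,180:400],None,fx=2.7,fy=2.7,interpolation=cv2.INTER_CUBIC),"s3"); save(eyes.get_image("wrist"),"w3")
to([506.5,-79.5,20])
E
```

```text
5.55 [506.9 -79.5  20.9] tot cm [0.   0.04 0.09] rot [-0.22  0.01  0.11] w 36.5 f [-1.3  1.3  6.7]
5.65 [506.9 -79.5  20.9] tot cm [0.   0.04 0.09] rot [-0.22  0.    0.11] w 36.2 f [-1.4  0.2  7.4]
```

View pics/s3.png

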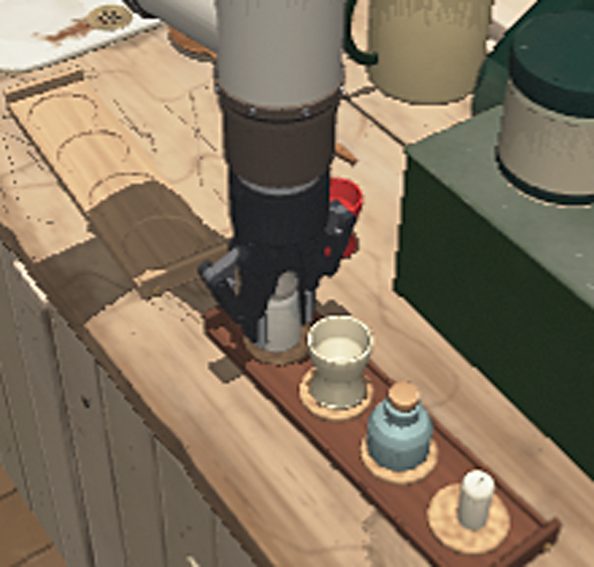

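View pics/w3.png

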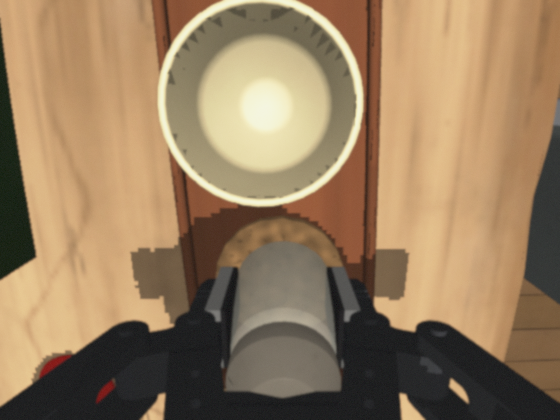

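Emit:
{"method": "jog_arm", "body": {"rows": [[[0,0,-0.5],[0,0,0],3.0],[[0,0,-2.0],[0,0,0],3.0],[[0,0,-4.0],[0,0,0],3.0],[[0,0,-3.5],[0,0,0],3.0],[[-3.0,0.5,0],[0,0,0],3.0],[[-4.0,0.5,0],[0,0,0],3.0],[[-4.5,0.5,0],[0,0,0],3.0],[[-2.7,0.4,0],[0,0,0],3.0],[[-1.0,0,0],[0,0,0],3.0],[[0,0,0],[0,0,0],3.0]]}}

```text
clock: 6.9
position: [486.1, 72.5, 118.9]
ee_rot: [0.708, -0.706, -0.0, 0.0]
contact_force: [-1.4, -0.1, -2.3]
gripper_width: 36.4
```

```bash
python3 - <<'E'
from h import *
# wrist camera model at w1: rebuild from tool pose
w=eyes.camera_model("wrist")
to([487,72.5,17.6])
# w1 pose was P=[491.1,253.9,289.9], same orientation; shift camera rigidly
P,Q=tool(); Rm=R.from_rotvec(w["rvec"]).as_matrix(); c=-Rm.T@w["tvec"]; c1=c+np.array([491.1,253.9,289.9])-P
w["tvec"]=-Rm@c1
f=fit([onz(w,p,12) for p in [(272,209),(277,144),(282,76),(287,0.5)]]); print(f)
im=eyes.get_image("side"); save(cv2.resize(im[100:310,150:370],None,fx=2.7,fy=2.7,interpolation=cv2.INTER_CUBIC),"s4")
E
```

```text
6.9 [486.1  72.5 118.9] tot cm [ 0.   -0.09 10.13] rot [ 0.01 -0.    0.1 ] w 36.4 f [-1.4 -0.1 -2.3]
(array([492.36196515, 186.5136286 ]), np.float64(-0.07346548697551457), array([[500.50930082, 297.21421994],
       [495.07774371, 223.41382571],
       [489.64618659, 149.61343149],
       [484.21462948,  75.81303727]]), array([[ 0.22131508,  0.09365325],
       [-0.28046953, -1.31264392],
       [-0.23306139,  0.57722433],
       [ 0.29221583,  0.64176635]]))
```

View pics/s4.png

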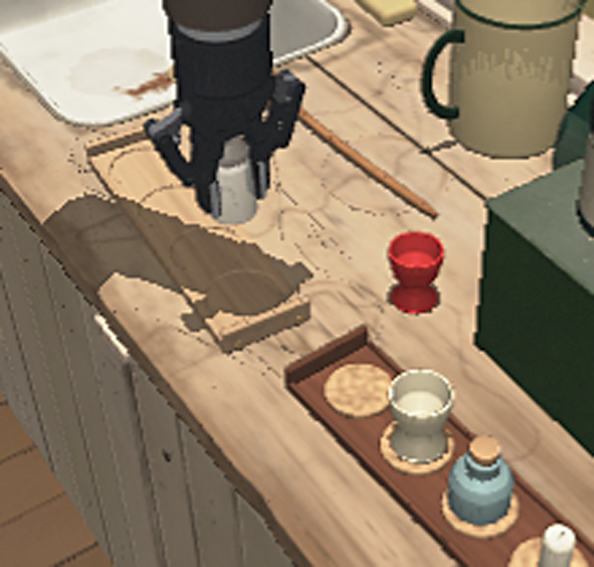

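Emit:
{"method": "jog_arm", "body": {"rows": [[[-0.15,0,4.0],[0,0,0],3.0],[[0,0,3.5],[0,0,0],3.0],[[0,0,1.6],[0,0,0],3.0],[[0,0,0.6],[0,0,0],3.0],[[0,0,0.3],[0,0,0],3.0],[[0,0,0],[0,0,0],3.0],[[0,0,0],[0,0,0],3.0]]}}

```text
clock: 7.82
position: [486.7, 74.0, 19.5]
ee_rot: [0.707, -0.707, 0.0, -0.001]
contact_force: [0.1, -0.5, -0.7]
gripper_width: 36.1
```

Emit:
{"method": "jog_arm", "body": {"rows": [[[0,0,0.2],[0,0,0],3.0],[[0,0,0],[0,0,0],3.0],[[0,0,0],[0,0,0],3.0]]}}

```text
clock: 8.2
position: [486.4, 74.0, 17.0]
ee_rot: [0.708, -0.707, 0.0, -0.0]
contact_force: [-0.6, 0.5, -0.1]
gripper_width: 36.6
```

Emit:
{"method": "jog_arm", "body": {"rows": [[[0,0,0],[0,0,0],5.0],[[0,0,0],[0,0,0],6.5],[[0,0,0],[0,0,0],8.5],[[0,0,0],[0,0,0],8.5],[[0,0,-2.5],[0,0,0],8.5],[[0,0,-5],[0,0,0],8.5],[[0,0,-5],[0,0,0],8.5],[[0,0,0],[0,0,0],8.5],[[0,0,0],[0,0,0],8.5]]}}

```text
clock: 9.32
position: [485.6, 73.7, 141.4]
ee_rot: [0.707, -0.707, -0.0, 0.0]
contact_force: [-1.1, 0.3, -0.0]
gripper_width: 85.0
```

```bash
python3 - <<'E'
from h import *
to([509.8,-153,130])
w=eyes.camera_model("wrist")
im=eyes.get_image("wrist"); save(im,"w5")
im=eyes.get_image("side"); save(cv2.resize(im[100:310,150:370],None,fx=2.7,fy=2.7,interpolation=cv2.INTER_CUBIC),"s5")
E
```

```text
9.325 [485.6  73.7 141.4] tot cm [22.67 -2.41  1.14] rot [0.05 0.01 0.03] w 85.0 f [-1.1  0.3 -0. ]
```

View pics/s5.png

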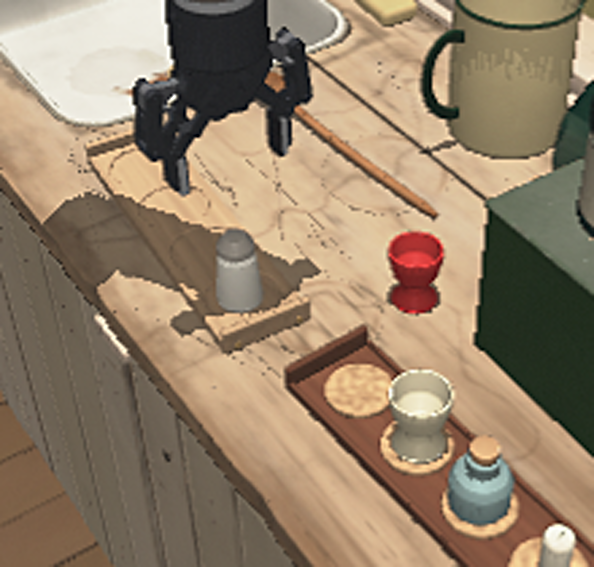

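View pics/w5.png

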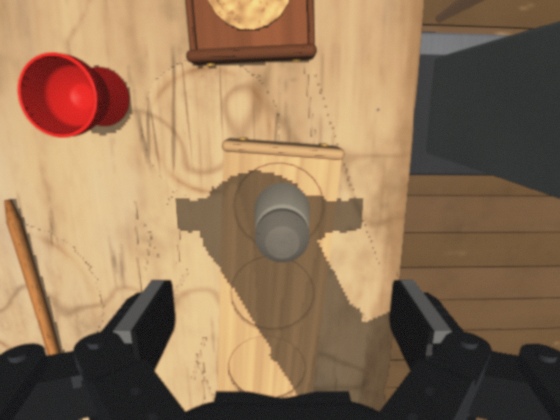

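Salt shaker stands upright in the right-end hollow: circle centre at about (280,207), shaker base about (282,210). The other hollows are at (272,292) and (266,366).

```bash
python3 - <<'E'
from h import *
w=eyes.camera_model("wrist")
for p in [(280,207),(272.5,292),(266.5,366)]: print(onz(w,p,12).round(1))
print(onz(w,(282,211),9).round(1))
to([509.8,-153,130])
E
```

```text
[484.6  73.5  12. ]
[490.6 144.7  12. ]
[496.3 216.8  12. ]
[483.   77.5   9. ]
9.425 [485.3  73.4 140.4] tot cm [22.64 -2.44  1.06] rot [ 0.16 -0.07  0.04] w 85.1 f [-0.7  0.2 -0.5]
```

Emit:
{"method": "jog_arm", "body": {"rows": [[[3.0,-0.4,0],[0,0,0],8.5],[[5.5,-0.6,0],[0,0,0],8.5],[[5.5,-0.6,0],[0,0,0],8.5],[[5.0,-0.5,0],[0,0,0],8.5],[[3.67,-0.3,1.1],[0,0,0],8.5],[[0,0,0],[0,0,0],8.5],[[0,0,0],[0,0,0],8.5]]}}

```text
clock: 10.3
position: [509.9, -152.7, 129.7]
ee_rot: [0.707, -0.707, -0.001, 0.001]
contact_force: [-0.3, 0.2, 1.2]
gripper_width: 84.8
```

```bash
python3 - <<'E'
from h import *
to([509.8,-153,32])
E
```

```text
10.3 [ 509.9 -152.7  129.7] tot cm [ 0.03 -0.01  9.77] rot [0.14 0.   0.03] w 84.8 f [-0.3  0.2  1.2]
```

Emit:
{"method": "jog_arm", "body": {"rows": [[[0,0,4.0],[0,0,0],8.5],[[0,0,3.8],[0,0,0],8.5],[[0,0,2.0],[0,0,0],8.5],[[0,0,0],[0,0,0],8.5],[[0,0,0],[0,0,0],3.0],[[0,0,0],[0,0,0],3.0],[[0,0,0],[0,0,0],3.0],[[0,0,0],[0,0,0],3.0],[[0,0,0],[0,0,0],3.0]]}}

```text
clock: 11.42
position: [511.7, -152.8, 34.3]
ee_rot: [0.708, -0.707, 0.001, -0.001]
contact_force: [-1.3, 1.9, 6.2]
gripper_width: 46.5
```

```bash
python3 - <<'E'
from h import *
to([509.8,-153,32])
im=eyes.get_image("side"); save(cv2.resize(im[120:330,180:400],None,fx=2.7,fy=2.7,interpolation=cv2.INTER_CUBIC),"s6")
E
```

```text
11.425 [ 511.7 -152.8   34.3] tot cm [0.02 0.19 0.23] rot [-0.18 -0.01  0.08] w 46.5 f [-1.3  1.9  6.2]
```

View pics/s6.png

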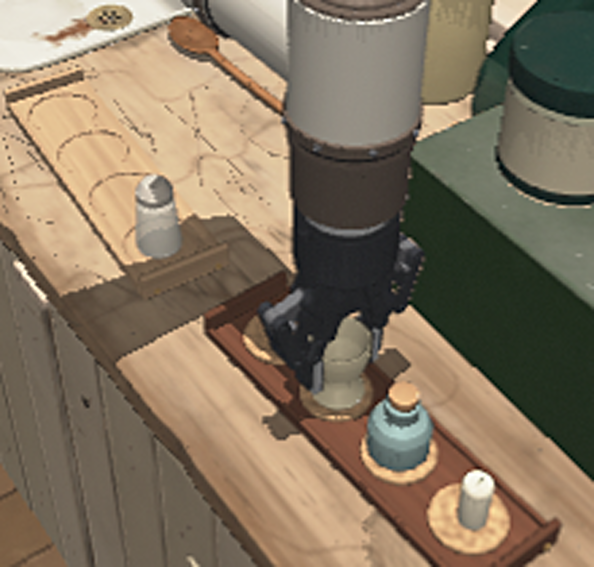

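Emit:
{"method": "jog_arm", "body": {"rows": [[[0,0,-0.5],[0,0,0],3.0],[[0,0,-2.5],[0,0,0],3.0],[[0,0,-4.0],[0,0,0],3.0],[[0,0,-4.0],[0,0,0],3.0],[[-4.0,0.3,0],[0,0,0],3.0],[[-5.0,0.4,0],[0,0,0],3.0],[[-5.5,0.4,0],[0,0,0],3.0],[[-5.5,0.4,0],[0,0,0],3.0],[[-5.0,0.3,0],[0,0,0],3.0],[[-3.5,0.2,0],[0,0,0],3.0]]}}

```text
clock: 12.72
position: [489.5, 134.0, 142.9]
ee_rot: [0.708, -0.706, -0.0, 0.0]
contact_force: [0.5, -0.3, -0.4]
gripper_width: 46.8
```

Emit:
{"method": "jog_arm", "body": {"rows": [[[-1.43,0.05,0],[0,0,0],3.0],[[0,0,0],[0,0,0],3.0],[[0,0,0],[0,0,0],3.0]]}}

```text
clock: 13.1
position: [489.4, 145.3, 142.6]
ee_rot: [-0.707, 0.707, 0.0, -0.0]
contact_force: [0.3, -0.2, -1.2]
gripper_width: 46.4
```

```bash
python3 - <<'E'
from h import *
to([491.2,146.5,30.3])
im=eyes.get_image("side"); save(cv2.resize(im[80:290,150:370],None,fx=2.7,fy=2.7,interpolation=cv2.INTER_CUBIC),"s7")
E
```

```text
13.1 [489.4 145.3 142.6] tot cm [-0.12 -0.18 11.23] rot [ 0.04 -0.03 -0.02] w 46.4 f [ 0.3 -0.2 -1.2]
```

View pics/s7.png

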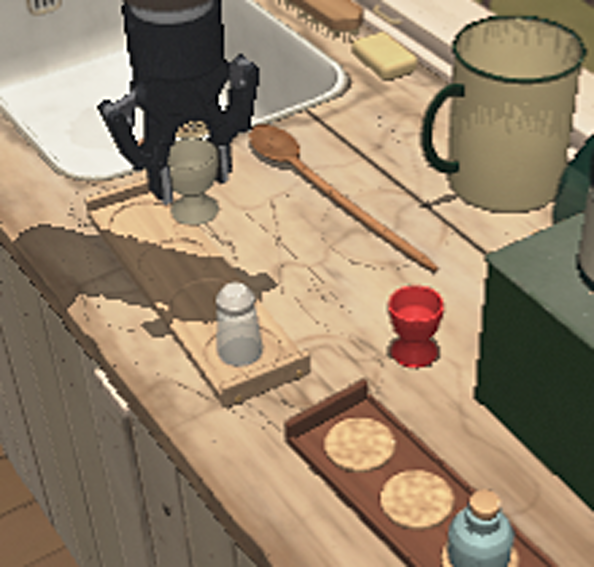

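Emit:
{"method": "jog_arm", "body": {"rows": [[[-0.12,-0.1,4.0],[0,0,0],3.0],[[0,0,4.0],[0,0,0],3.0],[[0,0,2.0],[0,0,0],3.0],[[0,0,0.8],[0,0,0],3.0],[[0,0,0.2],[0,0,0],3.0],[[0,0,0],[0,0,0],3.0],[[0,0,0],[0,0,0],3.0]]}}

```text
clock: 14.02
position: [491.2, 147.9, 33.7]
ee_rot: [0.707, -0.707, 0.0, -0.001]
contact_force: [0.2, 1.0, -1.4]
gripper_width: 46.4
```

Emit:
{"method": "jog_arm", "body": {"rows": [[[0.1,0,0.3],[0,0,0],3.0],[[0,0,0],[0,0,0],3.0],[[0,0,0],[0,0,0],3.0]]}}

```text
clock: 14.4
position: [491.2, 147.0, 30.3]
ee_rot: [0.708, -0.707, 0.0, -0.001]
contact_force: [-0.1, -0.4, 3.5]
gripper_width: 46.3
```

Emit:
{"method": "jog_arm", "body": {"rows": [[[0,0,0],[0,0,0],5.5],[[0,0,0],[0,0,0],7.0],[[0,0,0],[0,0,0],8.5],[[0,0,0],[0,0,0],8.5],[[0,0,-2.5],[0,0,0],8.5],[[0,0,-5],[0,0,0],8.5],[[0,0,-4],[0,0,0],8.5],[[0,0,0],[0,0,0],8.5],[[0,0,0],[0,0,0],8.5]]}}

```text
clock: 15.52
position: [490.0, 146.4, 144.3]
ee_rot: [0.707, -0.707, -0.0, 0.0]
contact_force: [-0.1, -0.3, -0.4]
gripper_width: 85.2
```

```bash
python3 - <<'E'
from h import *
to([512.5,-224.5,130])
im=eyes.get_image("wrist"); save(im,"w8")
to([512.5,-224.5,130])
w=eyes.camera_model("wrist")
for p in [[491.5,147],[497,220]]: print(proj(w,p+[12]))
E
```

```text
15.525 [490.  146.4 144.3] tot cm [37.09 -2.23  1.43] rot [ 0.07 -0.01  0.03] w 85.2 f [-0.1 -0.3 -0.4]
15.575 [489.8 146.2 143.7] tot cm [37.07 -2.25  1.4 ] rot [ 0.13 -0.06  0.04] w 85.1 f [-0.5  0.9 -0.1]
[276.9656788  206.78794922]
[270.47766722 292.85792227]
```

View pics/w8.png

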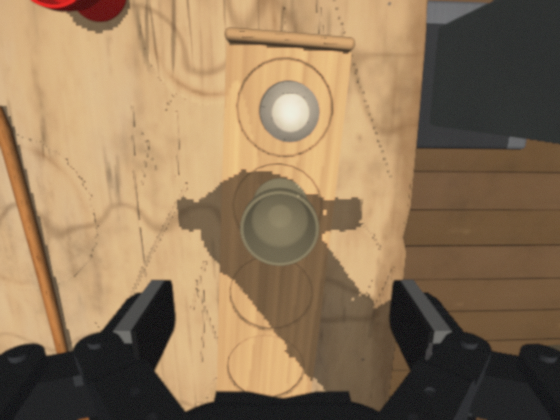

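Salt is about 4–5 mm off its hollow's centre (base (289,112) vs circle (284,106)), and the egg cup stands upright. On to the bottle.

Emit:
{"method": "jog_arm", "body": {"rows": [[[4.0,-0.3,0],[0,0,0],8.5],[[5.5,-0.35,0],[0,0,0],8.5],[[5.8,-0.35,0],[0,0,0],8.5],[[5.8,-0.35,0],[0,0,0],8.5],[[5.8,-0.35,0],[0,0,0],8.5],[[5.5,-0.35,0],[0,0,0],8.5],[[4.67,-0.2,1.4],[0,0,0],8.5],[[0,0,0],[0,0,0],8.5],[[0,0,0],[0,0,0],8.5]]}}

```text
clock: 16.7
position: [512.8, -223.9, 129.5]
ee_rot: [0.707, -0.707, -0.001, 0.001]
contact_force: [-0.3, -0.2, 0.1]
gripper_width: 85.2
```

```bash
python3 - <<'E'
from h import *
to([512.5,-224.5,15])
w=eyes.camera_model("wrist");im=eyes.get_image("wrist"); save(im,"w9")
for p in ([512.5,-224.5,38],[516,-299,13],[516,-299,57]): print(proj(w,p).round(1))
E
```

```text
16.7 [ 512.8 -223.9  129.5] tot cm [ 0.07 -0.   11.45] rot [0.16 0.03 0.02] w 85.2 f [-0.3 -0.2  0.1]
[279.3 220.6]
[274.1 102.6]
[272.7 102.1]
```

View pics/w9.png

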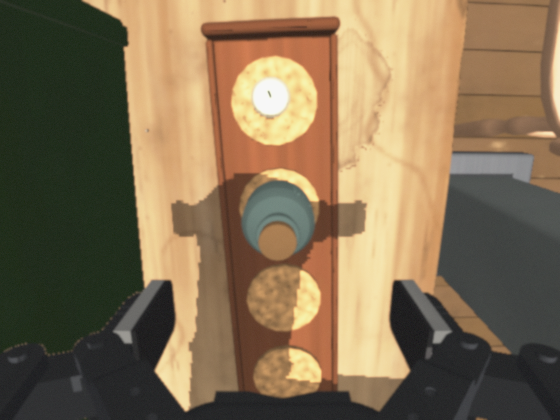

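Emit:
{"method": "jog_arm", "body": {"rows": [[[0.17,0,4.0],[0,0,0],8.5],[[0,0,4.0],[0,0,0],8.5],[[0,0,2.5],[0,0,0],8.5],[[0,0,1.1],[0,0,0],8.5],[[0,0,0],[0,0,0],3.0],[[0,0,0],[0,0,0],3.0],[[0,0,0],[0,0,0],3.0],[[0,0,0],[0,0,0],3.0],[[0,0,0],[0,0,0],3.0]]}}

```text
clock: 17.88
position: [515.0, -225.8, 16.6]
ee_rot: [0.708, -0.707, 0.002, -0.001]
contact_force: [0.3, 1.8, 7.8]
gripper_width: 45.1
```

```bash
python3 - <<'E'
from h import *
to([512.5,-224.5,15])
im=eyes.get_image("side"); save(cv2.resize(im[140:350,190:410],None,fx=2.7,fy=2.7,interpolation=cv2.INTER_CUBIC),"s10")
E
```

```text
17.875 [ 515.  -225.8   16.6] tot cm [-0.13  0.25  0.16] rot [-0.21 -0.04  0.09] w 45.1 f [0.3 1.8 7.8]
```

View pics/s10.png

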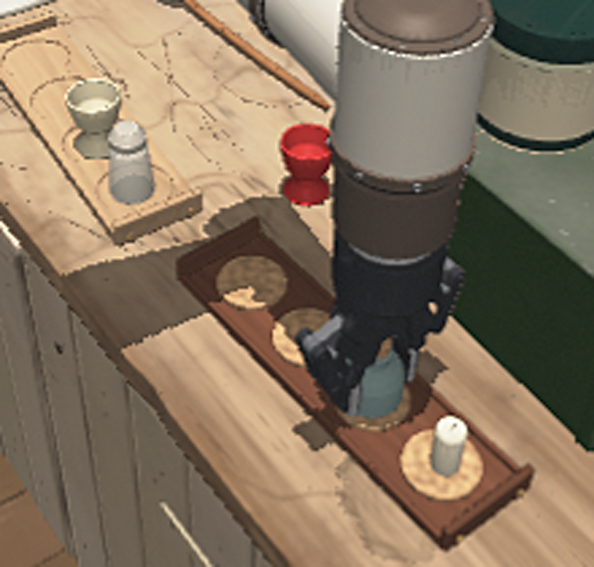

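Emit:
{"method": "jog_arm", "body": {"rows": [[[0,0,-0.5],[0,0,0],3.0],[[0,0,-2.5],[0,0,0],3.0],[[0,0,-4.0],[0,0,0],3.0],[[0,0,-4.5],[0,0,0],3.0],[[-4.0,0.2,0],[0,0,0],3.0],[[-5.0,0.2,0],[0,0,0],3.0],[[-5.5,0.2,0],[0,0,0],3.0],[[-5.5,0.2,0],[0,0,0],3.0],[[-5.5,0.2,0],[0,0,0],3.0],[[-5.5,0.2,0],[0,0,0],3.0]]}}

```text
clock: 19.18
position: [500.5, 85.7, 129.9]
ee_rot: [0.707, -0.707, -0.0, 0.0]
contact_force: [1.4, 0.5, -0.3]
gripper_width: 45.4
```

Emit:
{"method": "jog_arm", "body": {"rows": [[[-5.5,0.2,0],[0,0,0],3.0],[[-4.5,0.2,0],[0,0,0],3.0],[[-2.6,0.2,0],[0,0,0],3.0],[[-1.0,0,0],[0,0,0],3.0],[[0,0,0],[0,0,0],3.0],[[0,0,0],[0,0,0],3.0]]}}

```text
clock: 19.92
position: [494.9, 219.1, 129.7]
ee_rot: [-0.707, 0.707, 0.0, -0.0]
contact_force: [0.9, -0.1, -1.8]
gripper_width: 45.2
```

```bash
python3 - <<'E'
from h import *
to([497,220,12.6])
im=eyes.get_image("side"); save(cv2.resize(im[50:260,120:340],None,fx=2.7,fy=2.7,interpolation=cv2.INTER_CUBIC),"s11")
save(eyes.get_image("wrist"),"w11")
E
```

```text
19.925 [494.9 219.1 129.7] tot cm [-0.1  -0.22 11.71] rot [ 0.04 -0.03 -0.02] w 45.2 f [ 0.9 -0.1 -1.8]
```

View pics/s11.png

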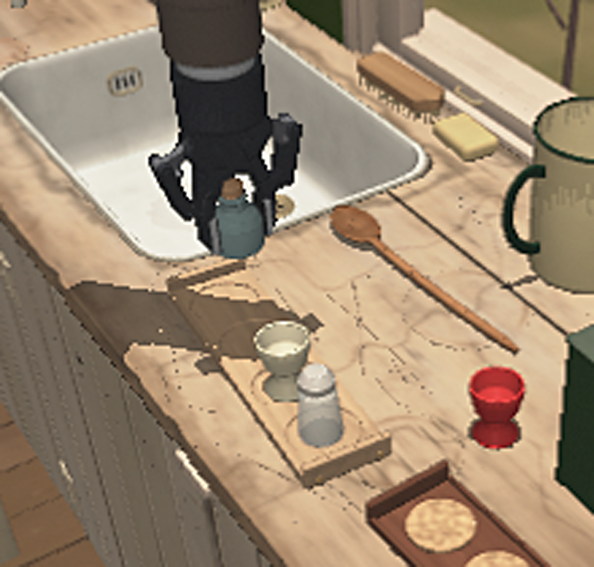

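View pics/w11.png

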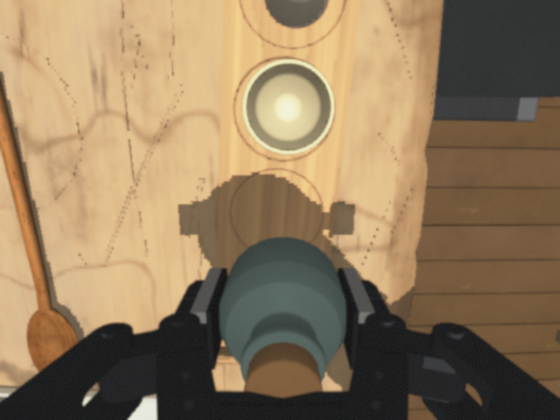

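```bash
python3 - <<'E'
from h import *
w=eyes.camera_model("wrist");
for p,z in (((276.5,213),12),((283.5,108),12),((288.5,107),73)): print(onz(w,p,z).round(1))
E
```

```text
[497.2 221.   12. ]
[492.2 147.4  12. ]
[490.  146.6  73. ]
```

Emit:
{"method": "jog_arm", "body": {"rows": [[[-0.1,-0.15,4.0],[0,0,0],3.0],[[0,0,4.0],[0,0,0],3.0],[[0,0,2.3],[0,0,0],3.0],[[0,0,0.9],[0,0,0],3.0],[[0,0,0.3],[0,0,0],3.0],[[0,0,0],[0,0,0],3.0],[[0,0,0],[0,0,0],3.0]]}}

```text
clock: 20.9
position: [497.2, 221.7, 15.8]
ee_rot: [0.707, -0.707, 0.0, -0.001]
contact_force: [0.4, -1.0, -1.0]
gripper_width: 45.0
```

Emit:
{"method": "jog_arm", "body": {"rows": [[[0,0,0.3],[0,0,0],3.0],[[0,0,0],[0,0,0],3.0],[[0,0,0],[0,0,0],3.0]]}}

```text
clock: 21.28
position: [497.1, 221.7, 12.6]
ee_rot: [0.708, -0.707, 0.0, -0.001]
contact_force: [-0.8, 0.6, 5.3]
gripper_width: 45.4
```

Emit:
{"method": "jog_arm", "body": {"rows": [[[0,0,0],[0,0,0],5.5],[[0,0,0],[0,0,0],7.0],[[0,0,0],[0,0,0],8.5],[[0,0,0],[0,0,0],8.5],[[0,0,-2.5],[0,0,0],8.5],[[0,0,-5],[0,0,0],8.5],[[0,0,-5.5],[0,0,0],8.5],[[0,0,0],[0,0,0],8.5],[[0,0,0],[0,0,0],8.5]]}}

```text
clock: 22.4
position: [496.1, 221.0, 141.5]
ee_rot: [0.707, -0.707, -0.0, 0.0]
contact_force: [-0.2, 0.2, -0.9]
gripper_width: 85.1
```

```bash
python3 - <<'E'
from h import *
to([516.5,-300.5,120])
w=eyes.camera_model("wrist"); save(eyes.get_image("wrist"),"w12")
E
```

```text
22.4 [496.1 221.  141.5] tot cm [52.15 -2.02  2.14] rot [0.04 0.01 0.02] w 85.1 f [-0.2  0.2 -0.9]
```

View pics/w12.png

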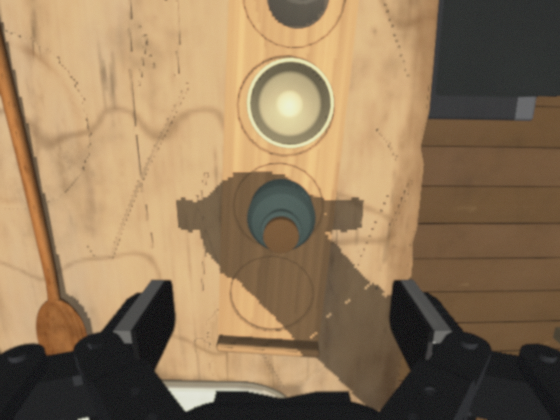

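Bottle stands upright (body at about (281,215), hollow (279,206), mostly parallax). The last hollow is at (272,293).

```bash
python3 - <<'E'
from h import *
w=eyes.camera_model("wrist")
for p,z in (((271.5,293.5),12),((279.5,206),12),((281,214),38),((281,233),79)): print(onz(w,p,z).round(1))
E
```

```text
[502.1 293.5  12. ]
[495.6 220.1  12. ]
[494.4 218.8  38. ]
[494.4 218.2  79. ]
```

Emit:
{"method": "jog_arm", "body": {"rows": [[[4.0,-0.2,0],[0,0,0],8.5],[[5.5,-0.2,0],[0,0,0],8.5],[[5.8,-0.2,0],[0,0,0],8.5],[[5.8,-0.2,0],[0,0,0],8.5],[[5.8,-0.2,0],[0,0,0],8.5],[[5.8,-0.2,0],[0,0,0],8.5],[[5.8,-0.2,0],[0,0,0],8.5],[[5.8,-0.2,0],[0,0,0],8.5],[[4.8,-0.2,0],[0,0,0],8.5],[[3.0,-0.2,2.0],[0,0,0],8.5]]}}

```text
clock: 23.7
position: [517.0, -302.2, 120.9]
ee_rot: [-0.707, 0.707, -0.0, -0.0]
contact_force: [0.7, -0.2, -0.1]
gripper_width: 85.0
```

Emit:
{"method": "jog_arm", "body": {"rows": [[[0,0,0],[0,0,0],8.5],[[0,0,0],[0,0,0],8.5]]}}

```text
clock: 23.95
position: [516.5, -299.3, 120.6]
ee_rot: [0.707, -0.707, -0.001, 0.001]
contact_force: [0.1, 0.6, -0.4]
gripper_width: 85.0
```

```bash
python3 - <<'E'
from h import *
to([516.5,-300.5,18])
w=eyes.camera_model("wrist"); save(eyes.get_image("wrist"),"w13")
for p in ([516.5,-300.5,57],[516.5,-300.5,13]): print(proj(w,p).round(1))
E
```

```text
23.95 [ 516.5 -299.3  120.6] tot cm [ 0.13 -0.02 10.26] rot [0.15 0.04 0.06] w 85.0 f [ 0.1  0.6 -0.4]
[278.6 233.7]
[279.  212.7]
```

View pics/w13.png

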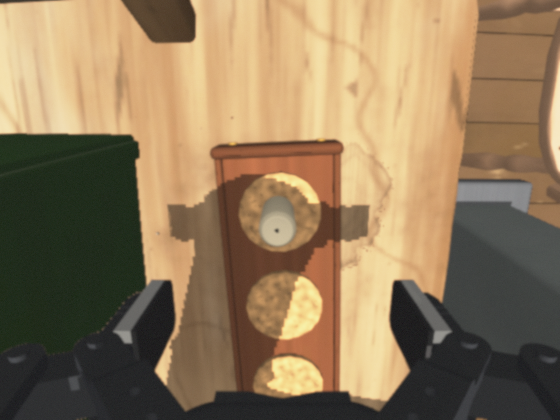

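Emit:
{"method": "jog_arm", "body": {"rows": [[[0.22,-0.05,4.0],[0,0,0],8.5],[[0,0,4.0],[0,0,0],8.5],[[0,0,2.2],[0,0,0],8.5],[[0,0,0],[0,0,0],8.5],[[0,0,0],[0,0,0],5.0],[[0,0,0],[0,0,0],3.0],[[0,0,0],[0,0,0],1.0],[[0,0,0],[0,0,0],1.0],[[0,0,0],[0,0,0],1.0],[[0,0,0],[0,0,0],1.0]]}}

```text
clock: 25.25
position: [518.2, -302.1, 20.8]
ee_rot: [0.708, -0.707, 0.001, -0.0]
contact_force: [-0.7, 0.4, 5.4]
gripper_width: 21.0
```

```bash
python3 - <<'E'
from h import *
to([517,-301.8,18])
im=eyes.get_image("side"); save(cv2.resize(im[160:370,210:430],None,fx=2.7,fy=2.7,interpolation=cv2.INTER_CUBIC),"s14")
E
```

```text
25.25 [ 518.2 -302.1   20.8] tot cm [-0.04  0.12  0.28] rot [-0.08 -0.04  0.07] w 21.0 f [-0.7  0.4  5.4]
```

View pics/s14.png

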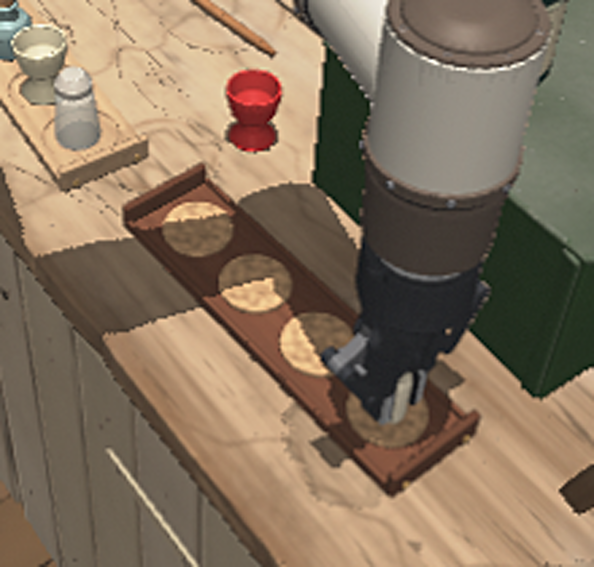

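Emit:
{"method": "jog_arm", "body": {"rows": [[[0,0,-0.5],[0,0,0],1.0],[[0,0,-2.5],[0,0,0],1.0],[[0,0,-4.0],[0,0,0],1.0],[[0,0,-4.5],[0,0,0],1.0],[[-4.0,0.1,0],[0,0,0],1.0],[[-5.0,0.1,0],[0,0,0],1.0],[[-5.5,0.1,0],[0,0,0],1.0],[[-5.5,0.2,0],[0,0,0],1.0],[[-5.5,0.1,0],[0,0,0],1.0],[[-5.5,0.1,0],[0,0,0],1.0]]}}

```text
clock: 26.55
position: [509.8, 9.7, 134.8]
ee_rot: [0.707, -0.707, -0.0, 0.0]
contact_force: [2.0, -0.4, -0.1]
gripper_width: 21.2
```

Emit:
{"method": "jog_arm", "body": {"rows": [[[-5.5,0.2,0],[0,0,0],1.0],[[-5.5,0.2,0],[0,0,0],1.0],[[-5.5,0.2,0],[0,0,0],1.0],[[-5.0,0.1,0],[0,0,0],1.0],[[-4.0,0.1,0],[0,0,0],1.0],[[-2.4,0,0],[0,0,0],1.0],[[-0.7,0,0],[0,0,0],1.0],[[0,0,0],[0,0,0],1.0],[[0,0,0],[0,0,0],1.0]]}}

```text
clock: 27.68
position: [502.0, 292.7, 134.8]
ee_rot: [-0.707, 0.707, 0.0, -0.0]
contact_force: [0.2, -0.0, -0.3]
gripper_width: 20.8
```

```bash
python3 - <<'E'
from h import *
to([502.5,294,16.8])
save(eyes.get_image("wrist"),"w15")
E
```

```text
27.675 [502.  292.7 134.8] tot cm [-0.13 -0.05 11.8 ] rot [ 0.03 -0.02 -0.03] w 20.8 f [ 0.2 -0.  -0.3]
```

View pics/w15.png

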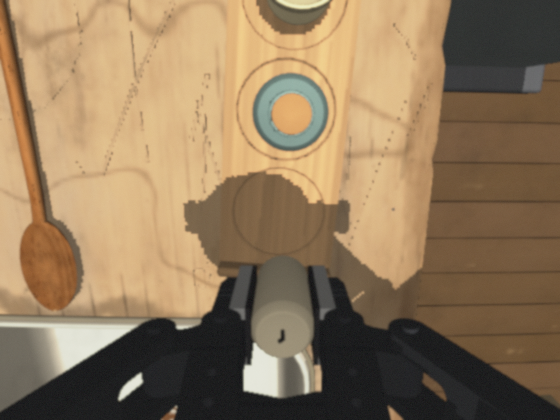

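Emit:
{"method": "jog_arm", "body": {"rows": [[[-0.1,-0.15,4.0],[0,0,0],1.0],[[0,0,4.0],[0,0,0],1.0],[[0,0,2.5],[0,0,0],1.0],[[0,0,1.0],[0,0,0],1.0],[[0,0,0.3],[0,0,0],1.0],[[0,0,0],[0,0,0],1.0],[[0,0,0],[0,0,0],1.0]]}}

```text
clock: 28.6
position: [504.1, 295.6, 17.9]
ee_rot: [0.707, -0.707, 0.0, -0.001]
contact_force: [-0.3, -0.1, -0.6]
gripper_width: 21.4
```

Emit:
{"method": "jog_arm", "body": {"rows": [[[0.1,0,0.15],[0,0,0],1.0],[[0,0,0],[0,0,0],1.0],[[0,0,0],[0,0,0],1.0]]}}

```text
clock: 28.98
position: [504.1, 295.0, 16.8]
ee_rot: [0.708, -0.707, 0.0, -0.001]
contact_force: [-1.6, 1.4, 5.8]
gripper_width: 21.0
```

Emit:
{"method": "jog_arm", "body": {"rows": [[[0,0,0],[0,0,0],2.8],[[0,0,0],[0,0,0],4.0],[[0,0,0],[0,0,0],6.0],[[0,0,0],[0,0,0],8.5],[[0,0,0],[0,0,0],8.5],[[0,0,-2.5],[0,0,0],8.5],[[0,0,-5],[0,0,0],8.5],[[0,0,-5],[0,0,0],8.5],[[0,0,-5],[0,0,0],8.5],[[0,0,-5],[0,0,0],8.5]]}}

```text
clock: 30.22
position: [503.3, 293.8, 242.1]
ee_rot: [0.707, -0.707, -0.0, -0.0]
contact_force: [-0.2, -0.2, 0.1]
gripper_width: 84.8
```

Emit:
{"method": "jog_arm", "body": {"rows": [[[-2,2,-3],[0,0,0],8.5],[[0,0,0],[0,0,0],8.5],[[0,0,0],[0,0,0],8.5],[[0,0,0],[0,0,0],8.5]]}}

```text
clock: 30.72
position: [483.3, 313.3, 268.6]
ee_rot: [0.707, -0.707, -0.0, 0.002]
contact_force: [-0.9, 0.2, -1.0]
gripper_width: 84.8
```

```bash
python3 - <<'E'
from h import *
to([487,72,200])
w=eyes.camera_model("wrist"); im=eyes.get_image("wrist"); save(cv2.resize(im[0:300,180:380],None,fx=2,fy=2,interpolation=cv2.INTER_CUBIC),"w16")
im=eyes.get_image("side"); save(cv2.resize(im[50:260,120:340],None,fx=2.7,fy=2.7,interpolation=cv2.INTER_CUBIC),"s16")
z=lambda x,y:(180+(x+.5)/2-.5,(y+.5)/2-.5)
E
```

```text
30.725 [483.3 313.3 268.6] tot cm [24.11 -0.38  6.92] rot [ 0.14 -0.13  0.02] w 84.8 f [-0.9  0.2 -1. ]
```

View pics/w16.png

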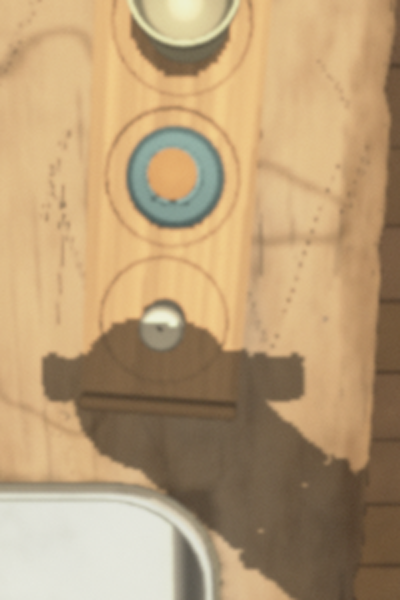

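View pics/s16.png

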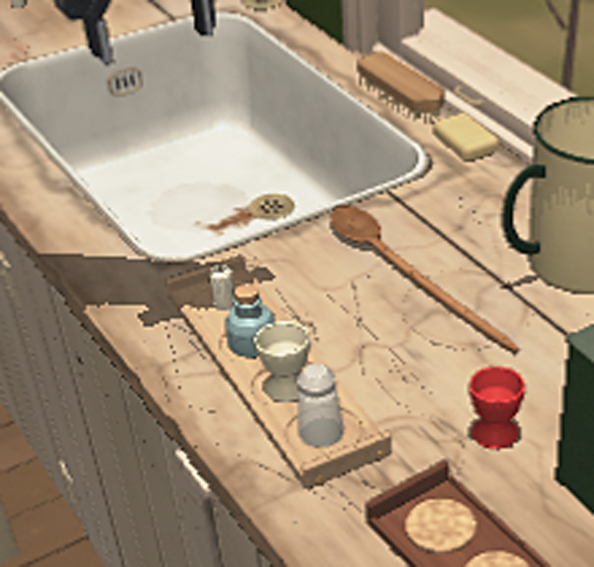

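All four stand upright. I'll check the salt shaker's centring from straight above.

Emit:
{"method": "jog_arm", "body": {"rows": [[[4,0,0],[0,0,0],8.5],[[5.5,0,0],[0,0,0],8.5],[[5,0,1.5],[0,0,0],8.5],[[2.5,0,1.5],[0,0,0],8.5],[[0,0,0],[0,0,0],8.5],[[0,0,0],[0,0,0],8.5],[[0,0,0],[0,0,0],8.5]]}}

```text
clock: 31.7
position: [484.1, 145.0, 240.7]
ee_rot: [0.708, -0.706, 0.0, -0.0]
contact_force: [0.0, -0.9, 0.3]
gripper_width: 85.0
```

```bash
python3 - <<'E'
from h import *
to([486,72,130])
w=eyes.camera_model("wrist"); im=eyes.get_image("wrist"); save(cv2.resize(im[40:290,210:360],None,fx=3,fy=3,interpolation=cv2.INTER_CUBIC)[:600],"w17")
import json; json.dump({k:np.array(v).tolist() for k,v in w.items()},open("w17.json","w"))
E
```

```text
31.7 [484.1 145.  240.7] tot cm [ 7.31 -0.16 11.07] rot [-0.05  0.02  0.12] w 85.0 f [ 0.  -0.9  0.3]
```

View pics/w17.png

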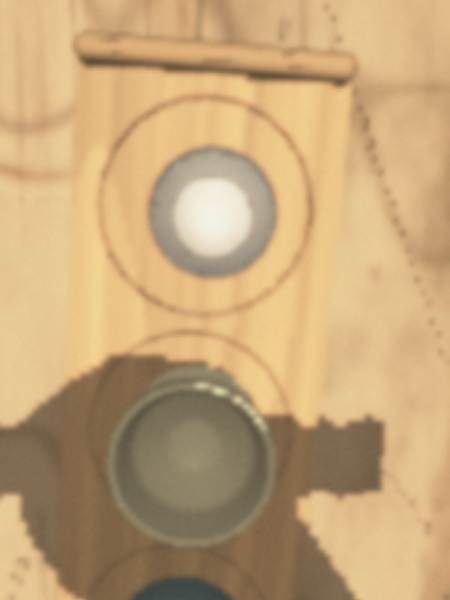

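Seen from above, the salt is centred at (213,212) and its hollow at (206,205), so it is about 3 mm off. That is good enough. The arm is clear, so I'm handing in.

```bash
python3 - <<'E'
from h import *
print(arm.job_done())
E
```

```text
the job is handed in; nothing more can be done
None
```

All four things now stand upright on the pale rack in reverse order, and the job was handed in at about 32 s of the 109 s allowed. From right to left they are salt shaker, egg cup, small bottle and candle stub. The red look-alike was not touched.

- **Last pictures:** the final wrist and side pictures showed each thing upright inside its own hollow, with the gripper open and well clear of everything. The salt shaker was about 3 mm off centre. An earlier, more oblique view had read 4–5 mm for it. The other three were about 2–4 mm off, estimated from the wrist pictures taken during and just after the placings. I did not re-measure those three from straight above.
- **Camera disagreement:** the top and wrist cameras differed by about 3 mm on where the hollows are, so I aimed between them.
- **Grip width:** the gripper read narrower than the stated sizes, for example 36.5 mm on the 42 mm shaker, but every grip held.
- **Forces:** the wrist force at the readings stayed under 10 N.

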